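# Loupe held in focus over a carved rosette

## Robot

A 6-joint arm with a two-finger parallel gripper is mounted at the origin on the work surface. World frame = base frame: x ahead of the robot, y to its left, z up, the work surface at z = 0. Lengths are in mm, angles in degrees, forces in N, time in s.
With the tool pointing down it reaches from about 325 to 775 mm from the base axis. Payload 5.5 kg.
Tool frame: the origin (TCP) lies midway between the tips of the shut fingers; the grasp point (between the pads) lies 19 mm behind it (env.grip_depth is the distance from the TCP to the grasp point, in mm); z points along the fingers, y is the line along which they close (so a half turn about z gives the same grasp; the last joint's range is limited). The gripper opens to 88 mm and grips with 3 to 60 N. Pads are 20 mm wide; open, the fingers measure 115 mm over their backs; the gripper's body (75 mm by 178 mm) begins 61 mm behind the grasp point.
Start: joints at [72.783, 5.22, 70.514, -0, 104.267, -3.249], TCP at [144.839, 582.27, 222.631] pointing down, gripper open.
Joint ranges: [-164.24, 164.24], [-49.07, 125.15], [9.68, 141.18], [-86.29, 266.29], [3.28, 154.24], [-151.56, 151.56]. Speed limits (degrees/s): [147.25, 147.25, 172.46, 180, 180, 180].

## Interface

Orientations are given as [roll, pitch, yaw] about the fixed x, y, z axes, in that order (R = Rz(yaw) Ry(pitch) Rx(roll)).
In Python, from workcell import env gives the robot as it stands.
- The arm moves only by the shell command python3 -m pendant 'ROWS' [FORCE]. ROWS is JSON, a list of rows, each a list of 3 entries, a list of its own where there are three numbers: the turn, a rotation vector about the tool's x, y, z as a fraction of full scale, then the shift along the tool's x, y, z as a fraction of full scale, then the gripper command: -1 is fully open, 1 is shut, values between are in proportion. In form: [[[rx, ry, rz], [dx, dy, dz], claw], ...]. A call has 1 to 5 rows; each row shifts and turns the commanded pose from where the row before left it, along the tool's axes as they then stand; what a row does not reach is not made up. Full scale, the value 1, is 0.04 m for a shift and 0.15 rad for a turn. A row lasts 1/8 s, in which the tool goes at most 62.5 mm and 10.7 degrees, less where a joint would pass 70% of its speed; a pose out of reach is approached as far as the arm can. A call with a number of a shift or a turn outside -1 to 1 is refused whole. A call with a gripper value outside its range is refused whole. The fingers move at their own pace and stop on an object; FORCE is the grip in N (left out, the last holds). Time passes only in rows, so rows that do not move let the fingers close. It gives the time, the measured TCP pose, the force, the opening and the grip force at its end, in the units of the state.
- env.sense(): the state, without advancing time (a new reading comes with each control period).
- env.camera(name): name is "side" or "top" or "wrist"; returns (picture, depth): 400x640x3 uint8, blue, green, red; 400x640 float32, mm along the optical axis (not along the pixel's ray), 0 where there is no reading.
- env.camera_params(name): a dict with "intrinsics" (3x3 intrinsics, pixels), "world_to_cam" (4x4, takes a point from world to camera coordinates). Camera axes: x right, y down, z forward; pixel columns grow to the right and rows downward; lengths in mm; the calibration is good to about 2 mm. The wrist camera is an equidistant fisheye: a pixel r from the principal point sees the ray r / f radians off the axis. A picture is of the moment at which its call begins: read the wrist's pose just before it. camera_params takes no time and is no camera call; for the wrist camera it gives the pose at the moment of the call.
- env.sign_off(): hands the job in; it is judged then, once.
Trained networks look in the newest picture that a camera, given by its name, has taken for a name from the list of things; names that differ only in an ending like _2 or _b are one class to them, and where a whole thing is asked for, a point or a joint stands for the part that bears it (a point fixed in the world has none). Each returns a list of dicts, best first, with "conf" (0 to 1); they miss things now and then, are a little off and sometimes report something else, mostly with a low value. They report only what shows in the picture. A call takes as long as a camera call.
- env.recognise(name, camera): "location" ([x, y, z] in mm, in world coordinates, good to about 4 mm: the middle of the surface that is visible of it).
- env.landmark_of(name, camera): "location" ([x, y, z] in mm, in world coordinates, good to about 4 mm: a listed point, or the origin of a listed thing).
The state is a dict: "t": time; "joints": joint angles; "dq": joint speeds; "tau": joint torques, N m; "eef_pos": TCP position; "tcp_rot": TCP orientation; "wrist_force": force on the tool from outside, world axes, zero at the start; "wrist_torque": the same for the moment, N m; "finger_gap": opening from 0.0 (shut) to 1.0 (fully open); "finger_force": force on a finger pad.
Only numpy, scipy, OpenCV 4.12 (cv2) and the standard library are available. Lean on these libraries where they do the work, as an engineer would, in place of code of your own. Each camera call takes 0.05 s, during which the arm holds its last target. There are 200 camera calls.

## Task

Pull the top drawer of the small bench cabinet well open by its handle, take out the hand loupe lying in it, and hold it over the round carved rosette on the clamped wooden panel for inspection: lens centred above the rosette, level, at the focal height shown by the pointer of the marker stand. Do not touch the panel or anything on it, and leave the other things on the bench as they are. Finish while holding the loupe still there; do not put it down or let go.

Things in the scene. Friction and masses are not known exactly. Their poses are not given: they have to be found in the camera images.
- cab_drawer0 (a joint): Travel of the top drawer of the fixed wooden cabinet (260 deep, 240 wide, 150 mm high, two drawers), in m: 0 shut, 0.18 fully out; starts shut or up to 15 mm ajar. It slides at 1 to 3 N and stays where left. The drawer is 198 mm wide inside, floor 85 mm above the bench, side walls 43 mm above that floor, front plate 15 mm thick, its top edge 53 mm above the floor. A flat stone lies in its rear half.
- cab_drawer0_handle (a point): Middle of the top drawer's handle: a horizontal steel bar 11 mm thick and 120 mm long, parallel to the front, its centre line 35 mm out from the drawer front (29 mm free gap behind the bar) and 38 mm below the cabinet's top; held by two pins, 51 mm either side of the middle. Its x axis points from the front to the cabinet's back: the drawer slides out along -x. z is up.
- loupe: Black hand loupe, 80 g or so, lying flat in the front part of the top drawer, across it, lens to the right and handle to the left as the robot sees it. Round lens frame 62 mm across and 16 mm thick; straight handle 16 mm wide, 24 mm tall, 87 mm long. Origin: centre of the lens frame, at the underside (the underside of frame and handle is one plane). z up through the lens; the handle runs along its +y, from 29 to 116 mm from the origin; it balances about 50 mm from the origin.
- loupe_lens (a point): Centre of the lens, starting about 80 mm behind the outer face of the drawer front: on the loupe's z axis, 8 mm above its underside.
- panel: Fixed wooden workpiece, 260 x 220 x 45 mm, clamped to the bench; two carved motifs on its top, a round rosette and a long diamond. On it stand a dark bar clamp (far right corner, 23 mm above the top) and the marker stand (foot disc 44 mm across, upright 8 mm rod reaching 142 mm above the panel, 90 mm along the panel's +x from the rosette centre). Origin: centre of the underside; x points away from the robot at yaw 0, z up.
- rosette (a point): Centre of the round rosette (54 mm across, carved flat) on the panel's top face, 45 mm above the bench, at 45 mm along the panel's -x and 30 mm along its +y from the panel's centre.
- marker (a joint): Height setting of the marker's pointer, in m above its lowest place: the pointer is 60 mm + this above the panel's top (range 0 to 0.04). Stiff: it stays as set and is to be left so.
- marker_tip (a point): Tip of the marker's horizontal pointer (a 6 mm bar ending in a 10 mm disc, reaching from the rod towards the rosette, its end 50 mm short of the rosette's centre line). Its centre height is the focal height: the lens centre belongs at this height. A level lens frame centred on the rosette clears the tip by 19 mm.
- chisel: Bystander: chisel, wooden handle, 185 mm long, 26 mm thick, lying on the right edge of the panel. Origin: underside, where blade and handle meet; blade along +x.
- gouge: Bystander: chisel with a wider blade, 215 mm long, lying right of the panel. Origin as for the other chisel.
- mallet: Bystander: turned wooden mallet standing on its head, 90 mm across, 235 mm high, at the left. Origin: centre of the underside.
- glue: Bystander: white bottle 52 mm across, 110 mm high, far on the bench between panel and cabinet. Origin: centre of the underside.
- wax: Bystander: amber jar 68 mm across, 60 mm high, on the cabinet's top. Origin: centre of the underside.
- tape: Bystander: roll of paper tape 100 mm across, 24 mm high, lying on the cabinet's top. Origin: centre of the underside.
- brush: Bystander: brush lying on the bench at the left. Origin: underside, mid length.

How it is judged (in metres and radians):
On the way, in this order (a step that is already met when the one before it is completed fails the run):
1. the top drawer is pulled open by at least 85 mm (value of joint cab_drawer0 above 0.085 m), for 0.2 s.
2. the loupe is lifted out of the drawer (its underside above the drawer's side walls) (height (world z) of loupe above 0.13 m), for 0.1 s.
At the end, for the whole second after the job is handed in: Held in the fingers and by nothing else, the loupe is still, level within 8 degrees, right side up, its lens centre within 12 mm horizontally of the rosette's centre and within 7 mm of the height of the marker's pointer (horizontal distance between loupe_lens and rosette below 0.012 m and z of loupe_lens in the frame of marker_tip between -0.007 and 0.007 m and angle between loupe's own z axis and vertical below 0.14 rad and linear speed of loupe below 0.02 m/s and angular speed of loupe below 0.2 rad/s and contact force between the fingers and loupe above 1 N and contact force between loupe and panel below 0.1 N); the arm keeps its last pose, push and grip.
It fails at once if the panel, or the clamp or marker on it, is touched by the loupe or the robot (over 1 N) (contact force between any of loupe, the fingers, the arm and panel above 1 N).
It fails at once if the marker's pointer is shifted by more than 4 mm (distance of marker_tip from where it was at the start of the episode above 0.004 m).
It fails at once if one of the other things on the bench, panel or cabinet is moved by more than 30 mm (distance of any of chisel, gouge, mallet, glue, wax, tape, brush from where it was at the start of the episode above 0.03 m).
It also fails if it takes over 56 s, if anything falls off the work surface, if the arm or the gripper's body presses on something with over 40 N, if the wrist force passes 120 N, or if a joint passes its speed limit or range.

## Working session

There is one attempt and no reset: what is moved stays moved. The work goes in short steps, Python scripts to look and compute and a shell command to move; the robot and the scene stay as the last step left them, time stands still between calls to the robot, and variables do not carry over. Pictures are saved under pics/ and viewed, at most 10 in all, crops included, and the job is handed in when it is done.

```bash
mkdir -p pics; cat > h.py <<'E'
from workcell import env
import numpy as np, cv2
def show():
    s=env.sense(); print(round(s['t'],2),np.round(s['eef_pos'],1),np.round(s['tcp_rot'],1),np.round(s['wrist_force'],1),round(s['finger_gap'],3),s['finger_force'])
E
python3 - <<'E'
from h import *
show()
im={}
for c in ['top','side']:
    p,d=env.camera(c); im[c]=p
    for n in ['cab_drawer0_handle','loupe','rosette','marker_tip','panel','mallet','glue','wax','tape','brush','chisel','gouge']:
        r=env.landmark_of(n,c)
        print(c,n,[(np.round(q['location'],0).tolist(),round(q['conf'],2)) for q in r[:2]])
cv2.imwrite('pics/a.png',np.vstack([im['top'][:, :],im['side']])[::1])
cv2.imwrite('pics/a.png',cv2.resize(np.vstack([im['top'],im['side']]),(480,600)))
E
```

```text
0.0 [144.8 582.  221.5] [-179.9   -0.   166. ] [ 0.4 -0.8  0.7] 1.003 0.0
top cab_drawer0_handle [([577.0, 161.0, 112.0], 0.7)]
top loupe []
top rosette [([549.0, -256.0, 48.0], 0.75), ([550.0, 511.0, -3.0], 0.16)]
top marker_tip [([601.0, -239.0, 129.0], 0.57)]
top panel [([606.0, -274.0, 0.0], 0.65)]
top mallet [([551.0, 509.0, -4.0], 0.87)]
top glue [([783.0, -16.0, -5.0], 0.49)]
top wax [([752.0, 146.0, 152.0], 0.75), ([541.0, -499.0, -0.0], 0.23)]
top tape [([714.0, 255.0, 151.0], 0.91), ([540.0, -500.0, -0.0], 0.54)]
top brush []
top chisel [([615.0, -358.0, 42.0], 0.86)]
top gouge [([540.0, -500.0, -0.0], 0.96)]
side cab_drawer0_handle [([579.0, 168.0, 112.0], 0.95)]
side loupe [([580.0, 166.0, 115.0], 0.28)]
side rosette [([555.0, -255.0, 40.0], 0.55)]
side marker_tip [([601.0, -233.0, 129.0], 0.51)]
side panel [([610.0, -270.0, 2.0], 0.86)]
side mallet [([552.0, 503.0, -2.0], 0.94), ([750.0, 149.0, 152.0], 0.54)]
side glue [([781.0, -18.0, -0.0], 0.64), ([539.0, -498.0, 0.0], 0.25)]
side wax [([749.0, 149.0, 152.0], 0.63)]
side tape [([718.0, 258.0, 150.0], 0.72)]
side brush [([398.0, 480.0, -4.0], 0.58)]
side chisel [([615.0, -357.0, 46.0], 0.65)]
side gouge [([540.0, -500.0, 2.0], 0.69)]
```

View pics/a.png

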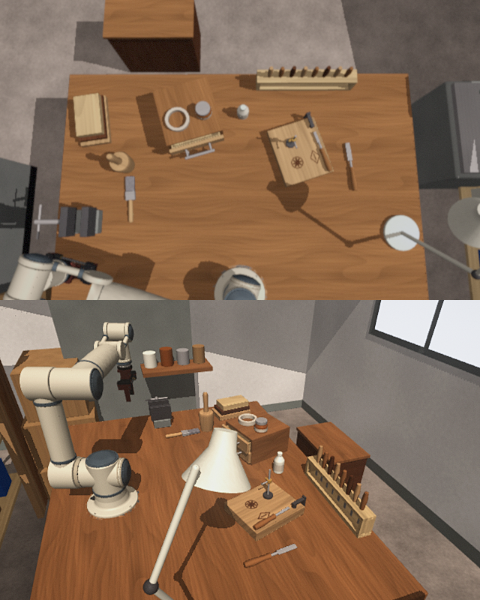

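The top view shows the cabinet with its handle around (265,202) full-resolution pixels, slightly turned. The panel with rosette and marker is near (395,210), and the lamp is clear of it at the right. Next I measure yaws from depth.

```bash
cat >> h.py <<'E'
def cloud(c,d=None):
    P=env.camera_params(c); 
    if d is None: p,d=env.camera(c)
    K=np.array(P['intrinsics']);T=np.linalg.inv(np.array(P['world_to_cam']))
    v,u=np.nonzero(d>0); z=d[v,u]
    X=np.stack([(u-K[0,2])/K[0,0]*z,(v-K[1,2])/K[1,1]*z,z,np.ones_like(z)])
    return (T@X)[:3].T
E
python3 - <<'E'
from h import *
for c in ['top','side']:
    X=cloud(c)
    near=lambda a,r:np.hypot(X[:,0]-a[0],X[:,1]-a[1])<r
    m=near((578,165),90)&(X[:,2]>95)&(X[:,2]<122)
    H=X[m]
    # keep front band
    def rect(Q): 
        return cv2.minAreaRect(Q[:,:2].astype(np.float32))
    print(c,'handle pts',len(H), rect(H) if len(H)>3 else '', np.median(H[:,2]))
    m=near((700,190),220)&(abs(X[:,2]-150)<4); print('cabtop',m.sum(),rect(X[m]))
    m=near((610,-272),200)&(abs(X[:,2]-45)<4); print('panel',m.sum(),rect(X[m]))
    m=near((610,190),120)&(abs(X[:,2]-138)<3); print('drawer front top',m.sum(),rect(X[m]) if m.sum()>3 else '')
    m=near((601,-236),12)&(X[:,2]>95)&(X[:,2]<150); print('tip',m.sum(),X[m].mean(0), np.percentile(X[m][:,2],[10,50,90]))
E
```

```text
top handle pts 267 ((598.4428100585938, 167.76271057128906), (61.23290252685547, 160.2316436767578), 24.532390594482422) 115.24162964616335
cabtop 3766 ((749.2755126953125, 214.53427124023438), (273.1139221191406, 240.01402282714844), 16.056028366088867)
panel 3329 ((614.5619506835938, -267.91949462890625), (272.47076416015625, 220.62208557128906), 17.919864654541016)
drawer front top 249 ((640.9794921875, 189.9185791015625), (61.05685806274414, 219.66217041015625), 16.821922302246094)
tip 7 [ 606.58060266 -237.29960963  135.28769223] [131.1430456  135.0530167  139.11246462]
side handle pts 48 ((624.7086181640625, 119.34078979492188), (15.483095169067383, 52.72163009643555), 17.85148048400879) 110.55543134171194
cabtop 1149 ((758.69140625, 216.1554718017578), (253.12928771972656, 246.87794494628906), 16.100433349609375)
panel 3167 ((611.2802124023438, -269.3031005859375), (276.23516845703125, 224.2364044189453), 17.338993072509766)
drawer front top 98 ((625.3212890625, 186.44967651367188), (37.890602111816406, 220.68527221679688), 16.58622169494629)
tip 9 [ 605.18079244 -238.75796847  131.78921037] [128.42428822 132.59965869 134.74720255]
```

```bash
cat >> h.py <<'E'
from scipy.spatial.transform import Rotation as Ro
def go(xyz=None,yaw=None):
    """print shift (in full scales) and turn in tool axes to target"""
    show(); s=env.sense(); R=Ro.from_euler('xyz',s['tcp_rot'],degrees=True); T=R
    if yaw is not None:
        T=Ro.from_euler('xyz',[180,0,yaw],degrees=True)
        print('turn',np.round((R.inv()*T).as_rotvec()/.15,2))
    if xyz is not None: print('shift after turn',np.round(T.inv().apply(np.array(xyz)-s['eef_pos'])/40,2))
E
python3 -m pendant '[[[0,0,1],[0,0,-0.6],0],[[0,0,1],[0,0,-0.6],0],[[0,0,1],[0,0,0],0],[[0,0,1],[0,0,0],0],[[0,0,1],[0,0,0],0]]' 20
python3 -m pendant '[[[0,0,1],[0,0,0],0],[[0,0,1],[0,0,0],0],[[0,0,0],[0,0,0],0]]'
python3 -c "
from h import *
go((578,165,230),106)"
```

```text
t: 2.02
eef_pos: [144.8, 582.3, 270.7]
tcp_rot: [180.0, -0.0, 122.8]
wrist_force: [-0.6, 0.5, -0.0]
finger_gap: 0.508
finger_force: 0.0
t: 2.4
eef_pos: [144.8, 582.3, 270.6]
tcp_rot: [-180.0, 0.0, 105.9]
wrist_force: [-0.3, -0.6, -0.9]
finger_gap: 0.503
finger_force: 0.0
2.4 [144.8 582.3 270.6] [-180.     0.   105.9] [-0.3 -0.6 -0.9] 0.503 0.0
turn [-0.    0.   -0.01]
shift after turn [-13.01   7.53   1.02]
```

```bash
R='x'
python3 -m pendant '[[[0,0,0],[-0.86,0.5,0],0.3],[[0,0,0],[-0.86,0.5,0],0.3],[[0,0,0],[-0.86,0.5,0],0.3],[[0,0,0],[-0.86,0.5,0],0.3],[[0,0,0],[-0.86,0.5,0],0.3]]' >/dev/null
python3 -m pendant '[[[0,0,0],[-0.86,0.5,0],0.3],[[0,0,0],[-0.86,0.5,0],0.3],[[0,0,0],[-0.86,0.5,0],0.3],[[0,0,0],[-0.86,0.5,0],0.3],[[0,0,0],[-0.86,0.5,0],0.3]]' >/dev/null
python3 -m pendant '[[[0,0,0],[-0.86,0.5,0],0.3],[[0,0,0],[-0.86,0.5,0],0.3],[[0,0,0],[-0.86,0.5,0.2],0.3],[[0,0,0],[-0.86,0.5,0.2],0.3],[[0,0,0],[-0.86,0.3,0.2],0.3]]'
python3 - <<'E'
from h import *
p,d=env.camera('wrist'); cv2.imwrite('pics/b.png',p)
for c in ['wrist','wrist']:
    print([(np.round(q['location'],0).tolist(),round(q['conf'],2)) for q in env.landmark_of('cab_drawer0_handle',c)[:2]])
P=env.camera_params('wrist');print(np.array(P['intrinsics']),np.round(np.linalg.inv(P['world_to_cam']),2))
go((578,165,112))
E
```

```text
t: 4.28
eef_pos: [567.7, 164.7, 246.1]
tcp_rot: [-180.0, -0.0, 106.1]
wrist_force: [0.1, 0.2, -0.2]
finger_gap: 0.35
finger_force: 0.0
[([581.0, 168.0, 110.0], 0.71)]
[([581.0, 168.0, 110.0], 0.71)]
[[309.70691629   0.         319.90135045]
 [  0.         309.70691629 196.98636265]
 [  0.           0.           1.        ]] [[ 9.6000e-01  2.6000e-01  7.0000e-02  5.4693e+02]
 [ 2.7000e-01 -9.3000e-01 -2.4000e-01  2.2924e+02]
 [-0.0000e+00  2.5000e-01 -9.7000e-01  4.0758e+02]
 [ 0.0000e+00  0.0000e+00  0.0000e+00  1.0000e+00]]
4.42 [567.2 164.5 245.5] [-179.9   -0.   105.9] [0.8 0.7 0.4] 0.349 0.0
shift after turn [-0.06  0.27  3.34]
```

View pics/b.png

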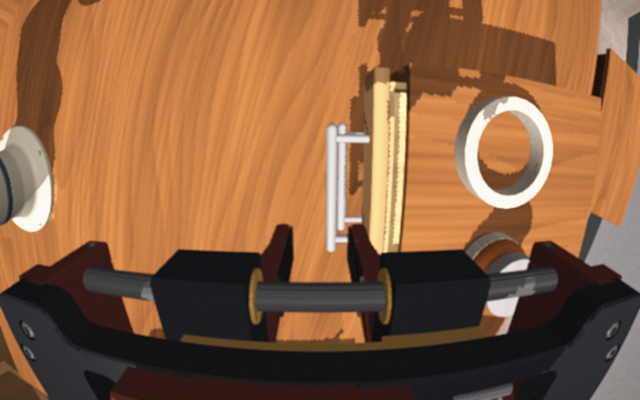

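The picture shows the top handle bar from about (332,125) to (332,248), between the finger tips' columns, with the drawer slightly ajar.

```bash
cat >> h.py <<'E'
def ray(u,v,z,c='wrist'):
    P=env.camera_params(c);K=np.array(P['intrinsics']);T=np.linalg.inv(P['world_to_cam'])
    x=np.array([u-K[0,2],v-K[1,2]]);r=np.hypot(*x);th=r/K[0,0]
    d=np.array([*(x/max(r,1e-9)*np.sin(th)),np.cos(th)]);d=T[:3,:3]@d
    return T[:3,3]+d*(z-T[2,3])/d[2]
E
python3 - <<'E'
from h import *
for q in [(332,125),(332,248),(332,187)]: print(np.round(ray(*q,112),1))
p,d=env.camera('wrist')
for v in (150,187,220): print(d[v,326:340].round(0))
T=env.camera_params('wrist')
E
```

```text
[559.2 225.6 112. ]
[594.6 105.4 112. ]
[576.1 167.7 112. ]
[406. 406. 290. 290. 290. 289. 289. 289. 288. 290. 289. 291. 356. 354.]
[416. 418. 301. 298. 297. 298. 297. 297. 298. 298. 297. 302. 302. 363.]
[310. 312. 308. 306. 306. 307. 306. 306. 307. 306. 308. 375. 376. 374.]
```

```bash
python3 -m pendant '[[[0,0,0],[0,0.24,0.7],0.3],[[0,0,0],[0,0,0.9],0.3],[[0,0,0],[0,0,0.9],0.3],[[0,0,0],[0,0,0.8],0.3],[[0,0,0],[0,0,0.5],0.3]]'
python3 -m pendant '[[[0,0,0],[0,0,0],0.8],[[0,0,0],[0,0,0],0.8],[[0,0,0],[0,0,0],0.8],[[0,0,0],[0,0,0],0.8]]' 25
```

```text
t: 5.1
eef_pos: [575.0, 169.6, 93.5]
tcp_rot: [-179.9, -0.0, 106.0]
wrist_force: [-0.5, 0.1, -0.1]
finger_gap: 0.353
finger_force: 0.0
t: 5.6
eef_pos: [577.0, 168.9, 96.7]
tcp_rot: [179.8, -0.0, 105.9]
wrist_force: [-0.6, 1.7, 4.5]
finger_gap: 0.119
finger_force: 25.0
```

```bash
python3 -m pendant '[[[0,0,0],[0,-0.3,0],0.8],[[0,0,0],[0,-0.5,0],0.8],[[0,0,0],[0,-0.5,0],0.8],[[0,0,0],[0,-0.5,0],0.8],[[0,0,0],[0,-0.5,0],0.8]]'
python3 -m pendant '[[[0,0,0],[0,-0.5,0],0.8],[[0,0,0],[0,-0.5,0],0.8],[[0,0,0],[0,-0.5,0],0.8],[[0,0,0],[0,0,0],0.8]]'
```

```text
t: 6.22
eef_pos: [487.9, 143.3, 96.7]
tcp_rot: [179.8, 0.0, 105.9]
wrist_force: [0.9, 0.8, 7.4]
finger_gap: 0.118
finger_force: 25.0
t: 6.72
eef_pos: [429.6, 126.5, 96.7]
tcp_rot: [179.8, 0.0, 105.9]
wrist_force: [-1.5, 0.3, 6.8]
finger_gap: 0.119
finger_force: 25.0
```

```bash
python3 -m pendant '[[[0,0,0],[0,0,0],0.3],[[0,0,0],[0,0,0],0.3],[[0,0,0],[0,0,-0.5],0.3],[[0,0,0],[0,0,-1],0.3],[[0,0,0],[0,0,-1],0.3]]'
python3 -m pendant '[[[0,0,0],[0,0,-0.8],0],[[0,0,0],[0.3,0.7,0],0],[[0,0,0],[0.3,0.7,0],0],[[0,0,0],[0.3,0.7,0],0],[[0,0,0],[0,0,0],0]]'
python3 - <<'E'
from h import *
show()
p,d=env.camera('wrist'); cv2.imwrite('pics/c.png',p); np.save('c.npy',d)
for n in ['loupe','loupe_lens','cab_drawer0_handle']: print(n,[(np.round(q['location'],0).tolist(),round(q['conf'],2)) for q in env.landmark_of(n,'wrist')[:2]])
E
```

```text
t: 7.35
eef_pos: [429.7, 126.8, 196.8]
tcp_rot: [180.0, 0.0, 105.9]
wrist_force: [-0.0, -0.1, -0.5]
finger_gap: 0.351
finger_force: 0.0
t: 7.98
eef_pos: [501.5, 185.2, 226.5]
tcp_rot: [-179.9, -0.0, 105.9]
wrist_force: [-1.0, -0.2, -0.1]
finger_gap: 0.499
finger_force: 0.0
7.97 [501.5 185.2 226.5] [-179.9   -0.   105.9] [-1.  -0.2 -0.1] 0.499 0.0
loupe [([572.0, 104.0, 79.0], 0.67)]
loupe_lens [([575.0, 105.0, 90.0], 0.83)]
cab_drawer0_handle [([432.0, 130.0, 111.0], 0.76)]
```

View pics/c.png

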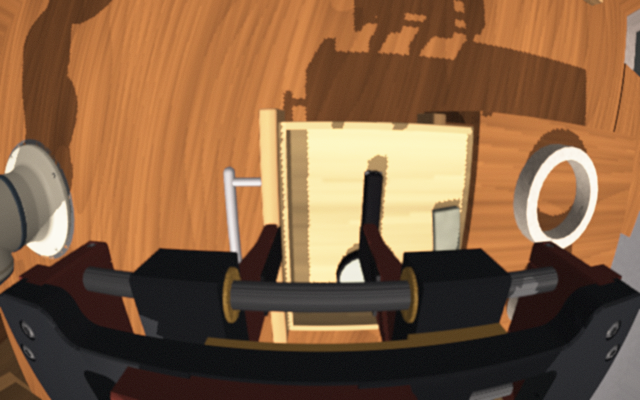

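The loupe handle runs from (373,175) down to about (368,230). The lens is partly hidden by the right finger at (350,265). I take a second view with the gripper moved aside.

```bash
python3 - <<'E'
from h import *
for q in [(373,175),(371,200),(370,225)]: print(np.round(ray(*q,109),1))
E
python3 -m pendant '[[[0,0,0],[-0.8,0.4,0],0],[[0,0,0],[-0.8,0.4,0],0],[[0,0,0],[-0.6,0.4,0],0],[[0,0,0],[0,0,0],0]]'
python3 - <<'E'
from h import *
p,d=env.camera('wrist'); cv2.imwrite('pics/d.png',p); np.save('d.npy',d)
for n in ['loupe','loupe_lens']: print(n,[(np.round(q['location'],0).tolist(),round(q['conf'],2)) for q in env.landmark_of(n,'wrist')[:2]])
E
```

```text
[541.7 211.9 109. ]
[547.3 188.5 109. ]
[554.4 164.3 109. ]
t: 8.68
eef_pos: [571.3, 111.2, 226.7]
tcp_rot: [-180.0, 0.0, 105.7]
wrist_force: [-0.4, 0.6, 0.1]
finger_gap: 0.496
finger_force: 0.0
loupe [([573.0, 101.0, 81.0], 0.57)]
loupe_lens [([577.0, 103.0, 87.0], 0.88)]
```

View pics/d.png

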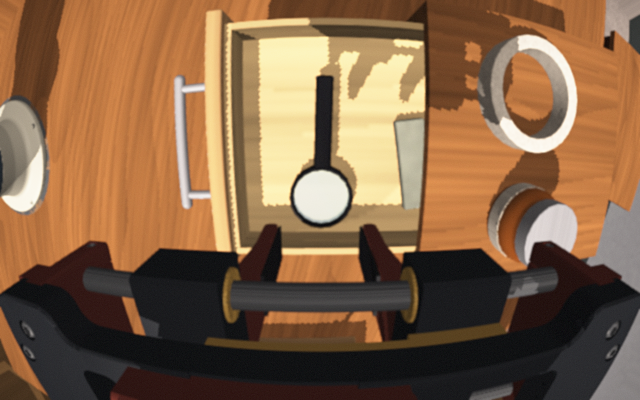

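The whole loupe is visible: lens centre (321,196), handle from (323,167) to its end (325,76). The stone is at (410,165), well clear.

```bash
python3 - <<'E'
from h import *
p,d=env.camera('wrist'); d=d.astype(float)
P=env.camera_params('wrist');K=np.array(P['intrinsics']);T=np.linalg.inv(P['world_to_cam'])
def pt(u,v):
    x=np.array([u-K[0,2],v-K[1,2]]);r=np.hypot(*x);th=r/K[0,0]
    z=np.median(d[v-1:v+2,u-1:u+2]); q=x/r*np.tan(th)*z
    return (T@[*q,z,1])[:3]
for q in [(325,80),(325,100),(324,130),(323,160),(292,196),(350,196),(321,225),(350,100),(215,150)]: print(q,np.round(pt(*q),1))
print('lens@93',ray(321,196,93).round(1),'end@109',ray(325,76,109).round(1),ray(323,165,109).round(1))
lens=ray(321,196,96); e=ray(325,78,109); dr=(e-lens)[:2]; dr/=np.hypot(*dr); print('yaw handle',np.degrees(np.arctan2(*dr[::-1])))
g=lens[:2]+55*dr; print('grasp',g); go((*g,88),np.degrees(np.arctan2(*dr[::-1])))
E
```

```text
(325, 80) [544.8 212.4 108.8]
(325, 100) [549.8 194.9 108.6]
(324, 130) [556.4 168.5 109.2]
(323, 160) [563.1 141.8 108.4]
(292, 196) [544.3  99.  100.2]
(350, 196) [598.1 114.4 100.8]
(321, 225) [579.7  77.2  97.5]
(350, 100) [573.1 203.2  85.1]
(215, 150) [471.2 130.  137.5]
lens@93 [571.8 104.9  93. ] end@109 [543.8 215.9 109. ] [564.3 137.5 109. ]
yaw handle 104.10193547921423
grasp [558.14360021 158.95380051]
8.88 [570.4 113.4 227.2] [180.   -0.  105.9] [0.2 0.1 0.3] 0.503 0.0
turn [ 0.   -0.    0.21]
shift after turn [ 1.18 -0.02  3.48]
```

```bash
python3 -m pendant '[[[0,0,0.21],[0.6,0,0],0],[[0,0,0],[0.58,-0.02,0.5],0],[[0,0,0],[0,0,0.9],0],[[0,0,0],[0,0,0.9],0],[[0,0,0],[0,0,0.7],0]]'
python3 -m pendant '[[[0,0,0],[0,0,0.46],0],[[0,0,0],[0,0,0],0.4],[[0,0,0],[0,0,0],0.9],[[0,0,0],[0,0,0],0.9],[[0,0,0],[0,0,0],0.9]]' 35
```

```text
t: 9.5
eef_pos: [556.9, 159.2, 105.4]
tcp_rot: [-180.0, -0.0, 104.2]
wrist_force: [0.4, 0.5, -0.0]
finger_gap: 0.502
finger_force: 0.0
t: 10.12
eef_pos: [558.7, 158.5, 89.5]
tcp_rot: [179.9, -0.0, 104.1]
wrist_force: [0.6, 0.3, 2.5]
finger_gap: 0.178
finger_force: 35.0
```

```bash
python3 -m pendant '[[[0,0,0],[0,0,-0.4],0.9],[[0,0,0],[0,0,-0.7],0.9],[[0,0,0],[0,0,-0.9],0.9],[[0,0,0],[0,0,-0.9],0.9],[[0,0,0],[0,0,-0.6],0.9]]'
python3 - <<'E'
from h import *
show(); out=[]
for c in ['top','side']:
    p,d=env.camera(c)
    for n in ['loupe','loupe_lens','rosette','marker_tip']: print(c,n,[(np.round(q['location'],0).tolist(),round(q['conf'],2)) for q in env.landmark_of(n,c)[:2]])
    P=env.camera_params(c);W=np.array(P['world_to_cam'])@[575,-250,90,1];q=np.array(P['intrinsics'])@W[:3];u,v=(q[:2]/q[2]).astype(int)
    print(c,'crop origin',u-50,v-50,'f',P['intrinsics'][0][0])
    out.append(cv2.resize(p[v-50:v+50,u-50:u+50],None,fx=4,fy=4,interpolation=cv2.INTER_CUBIC))
cv2.imwrite('pics/e.png',np.hstack(out))
E
```

```text
t: 10.75
eef_pos: [558.3, 158.3, 231.4]
tcp_rot: [179.8, 0.0, 104.1]
wrist_force: [-0.2, 0.2, -1.8]
finger_gap: 0.183
finger_force: 35.0
10.75 [558.3 158.3 231.4] [179.8   0.  104.1] [-0.2  0.2 -1.8] 0.183 34.99797821044922
top loupe [([572.0, 100.0, 221.0], 0.53)]
top loupe_lens [([576.0, 105.0, 236.0], 0.76)]
top rosette [([552.0, -251.0, 49.0], 0.8), ([600.0, -239.0, 130.0], 0.73)]
top marker_tip [([603.0, -239.0, 130.0], 0.59), ([782.0, -14.0, -2.0], 0.36)]
top crop origin 346 158 f 481.6374218860986
side loupe [([574.0, 102.0, 223.0], 0.65)]
side loupe_lens [([571.0, 103.0, 233.0], 0.65)]
side rosette [([554.0, -256.0, 45.0], 0.66)]
side marker_tip [([574.0, 106.0, 220.0], 0.6), ([602.0, -234.0, 127.0], 0.55)]
side crop origin 291 208 f 445.4968271308588
```

View pics/e.png

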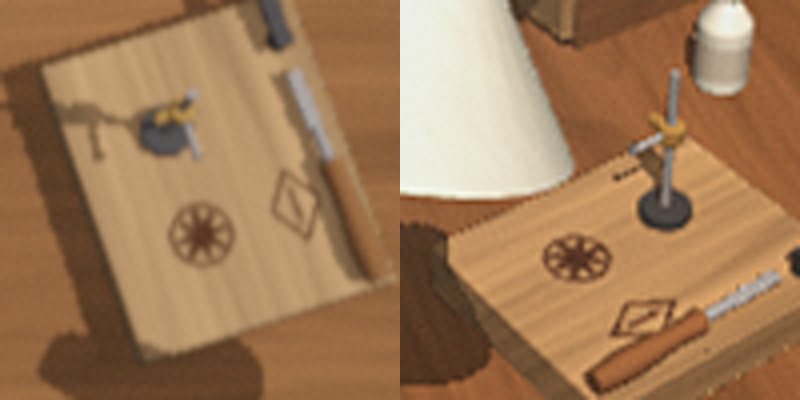

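Left (top camera): rosette at (202,234), pointer tip at (196,155). Right (side camera): rosette at (577,258), tip at (634,150). I triangulate both.

```bash
python3 - <<'E'
from h import *
M=[];
for c in ['top','side']:
    P=env.camera_params(c); M.append(np.array(P['intrinsics'])@np.array(P['world_to_cam'])[:3])
def tri(a,b):
    X=cv2.triangulatePoints(M[0],M[1],np.array(a,float).reshape(2,1),np.array(b,float).reshape(2,1)); return (X[:3]/X[3]).ravel().round(1)
t=lambda u,v:(346+u/4-.4,158+v/4-.4); s=lambda u,v:(291+(u-400)/4-.4,208+v/4-.4)
print('ros',tri(t(202,234),s(577,258)),'tip',tri(t(196,155),s(634,150)))
def pl(m,c,z):
    K=M[m]; A=np.c_[K[:,:2],-np.array([*c,1])]; r=np.linalg.solve(A,-(K[:,2]*z+K[:,3])); return r[:2].round(1)
print(pl(0,t(202,234),45),pl(1,s(577,258),45))
E
```

```text
ros [ 555.  -255.3   45.3] tip [ 605.  -238.4  128.3]
[ 556.  -255.6] [ 554. -255.]
```

```bash
python3 -m pendant '[[[0,0,0],[-0.5,-0.15,0],0.9],[[0,0,0],[-0.8,-0.24,0],0.9],[[0,0,0],[-0.8,-0.24,0],0.9],[[0,0,0],[-0.8,-0.24,0],0.9],[[0,0,0],[-0.8,-0.24,0],0.9]]'
python3 -m pendant '[[[0,0,0],[-0.8,-0.24,0],0.9],[[0,0,0],[-0.8,-0.24,0],0.9],[[0,0,0],[-0.8,-0.24,0],0.9],[[0,0,0],[-0.8,-0.24,0],0.9],[[0,0,0],[-0.8,-0.24,0],0.9]]'
python3 -m pendant '[[[0,0,0],[-0.6,-0.2,0],0.9],[[0,0,0],[-0.33,-0.1,0],0.9],[[0,0,0],[0,0,0],0.9]]'
python3 - <<'E'
from h import *
go((541.5,-201.6,125),104.1)
out=[]
for c in ['top','side']:
    p,d=env.camera(c)
    for n in ['loupe','loupe_lens','rosette']: print(c,n,[(np.round(q['location'],0).tolist(),round(q['conf'],2)) for q in env.landmark_of(n,c)[:2]])
E
```

```text
t: 11.88
eef_pos: [550.4, 1.6, 228.2]
tcp_rot: [-180.0, 0.0, 104.0]
wrist_force: [-0.8, 0.6, -0.9]
finger_gap: 0.177
finger_force: 35.0
t: 12.5
eef_pos: [542.4, -165.2, 228.2]
tcp_rot: [-180.0, 0.0, 104.0]
wrist_force: [-0.1, -0.6, -1.1]
finger_gap: 0.177
finger_force: 35.0
t: 12.88
eef_pos: [540.2, -202.9, 228.1]
tcp_rot: [-180.0, -0.0, 104.0]
wrist_force: [-0.5, -0.3, -0.7]
finger_gap: 0.179
finger_force: 35.0
12.88 [ 540.2 -202.9  228.1] [-180.   -0.  104.] [-0.5 -0.3 -0.7] 0.179 34.998090863227844
turn [-0.   -0.   -0.02]
shift after turn [0.02 0.04 2.58]
top loupe [([782.0, -16.0, -7.0], 0.7), ([555.0, -259.0, 217.0], 0.6)]
top loupe_lens [([557.0, -253.0, 230.0], 0.65)]
top rosette [([554.0, -253.0, 50.0], 0.87), ([429.0, 119.0, 113.0], 0.48)]
side loupe [([560.0, -259.0, 223.0], 0.83)]
side loupe_lens [([554.0, -256.0, 231.0], 0.86)]
side rosette [([433.0, 123.0, 113.0], 0.54)]
```

```bash
python3 -m pendant '[[[0,0,0],[0.02,0.03,0.4],0.9],[[0,0,0],[0,0,0.6],0.9],[[0,0,0],[0,0,0.6],0.9],[[0,0,0],[0,0,0.5],0.9],[[0,0,0],[0,0,0.48],0.9]]'
python3 -m pendant '[[[0,0,0],[0,0,0],0.9],[[0,0,0],[0,0,0],0.9],[[0,0,0],[0,0,0],0.9]]'
python3 - <<'E'
from h import *
show(); out=[]
for c in ['top','side']:
    p,d=env.camera(c)
    for n in ['loupe','loupe_lens','marker_tip']: print(c,n,[(np.round(q['location'],0).tolist(),round(q['conf'],2)) for q in env.landmark_of(n,c)[:2]])
    o=(346,158) if c=='top' else (291,208)
    out.append(cv2.resize(p[o[1]-25:o[1]+75,o[0]:o[0]+100],None,fx=4,fy=4,interpolation=cv2.INTER_CUBIC))
cv2.imwrite('pics/f.png',np.hstack(out))
E
```

```text
t: 13.9
eef_pos: [541.5, -200.6, 123.4]
tcp_rot: [-180.0, -0.0, 104.1]
wrist_force: [0.0, 0.4, -1.4]
finger_gap: 0.179
finger_force: 35.0
t: 14.28
eef_pos: [542.3, -201.1, 126.4]
tcp_rot: [179.9, 0.1, 104.1]
wrist_force: [0.0, 0.5, -0.1]
finger_gap: 0.181
finger_force: 35.0
14.28 [ 542.3 -201.1  126.4] [1.799e+02 1.000e-01 1.041e+02] [ 0.   0.5 -0.1] 0.181 34.998178482055664
top loupe [([554.0, -258.0, 118.0], 0.6), ([551.0, -253.0, 50.0], 0.35)]
top loupe_lens [([558.0, -254.0, 126.0], 0.57)]
top marker_tip []
side loupe []
side loupe_lens [([554.0, -254.0, 130.0], 0.53)]
side marker_tip [([616.0, -359.0, 42.0], 0.74), ([603.0, -236.0, 128.0], 0.38)]
```

View pics/f.png

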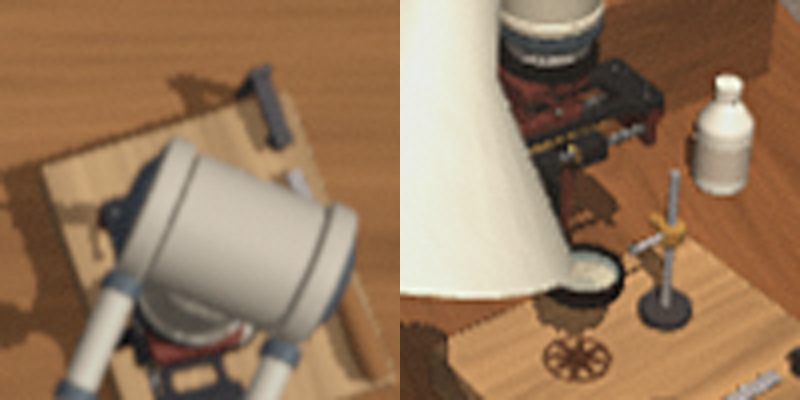

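The side view shows the lens level above the rosette, beside the pointer tip. The frame's right edge is at (625,270) and its lower rim near (590,303). One projection check before handing in.

```bash
python3 - <<'E'
from h import *
show()
P=env.camera_params('side');M=np.array(P['intrinsics'])@np.array(P['world_to_cam'])[:3]
a=np.linspace(0,6.28,90)
for z in (121,137):
    X=np.stack([555+31*np.cos(a),-255.3+31*np.sin(a),z+0*a,1+0*a]);q=M@X;q=q[:2]/q[2]
    c=(q.T-[291,183]+.4)*4+[400,0]; print(z,c.min(0).round(),c.max(0).round())
E
```

```text
14.68 [ 541.7 -200.9  125.1] [180.    0.  104.1] [-0.1 -0.2 -0.4] 0.181 34.9981552362442
121 [541. 257.] [622. 310.]
137 [541. 241.] [623. 293.]
```

```bash
python3 -c "
from h import *
print(env.sign_off())"
```

```text
the job is handed in; nothing more can be done
None
```

The top drawer is open about 153 mm, and the gripper is holding the loupe still and level over the rosette. By my measurements the lens is centred within a few mm and at pointer height, about 129 mm. The job is handed in; no verdict came back.

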